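# Hook a hanger arm into the slotted post

## Robot

A 6-joint arm with a two-finger parallel gripper is mounted at the origin on the work surface. World frame = base frame: x ahead of the robot, y to its left, z up, the work surface at z = 0. Lengths are in m, angles in rad, forces in N, time in s.
With the tool pointing down it reaches from about 0.4 to 0.825 m from the base axis. Payload 7 kg.
Tool frame: the origin (TCP) lies at the very end of the fingers, on their centre line; the grasp point (between the pads) lies 19 mm behind it; z points along the fingers, y is the line along which they close (so a half turn about z gives the same grasp; the last joint's range is limited). The gripper opens to 88 mm and grips with 3 to 60 N. Pads are 19 mm wide; open, the fingers measure 130 mm over their backs; the gripper's body (78 mm by 193 mm) begins 47 mm behind the grasp point.
Start: joints at [1.415, 0.359, 0.012, 0, -1.224, -0.288], TCP at [0.29, 0.61, 0.227] pointing down, gripper open.
Joint ranges: [-3.07, 3.07], [-1.43, 2.12], [-1.02, 1.25], [-3.03, 1.67], [-3.05, -0], [-3.03, 3.03]. Speed limits (rad/s): [2.39, 2.39, 3.01, 3.14, 3.14, 3.14].

## Interface

Orientations are given as [roll, pitch, yaw] about the fixed x, y, z axes, in that order (R = Rz(yaw) Ry(pitch) Rx(roll)).
In Python, from station import arm gives the robot as it stands. The module is installed in compiled form; this text tells all that it offers.
- The arm moves only by the shell command python3 -m crank 'ROWS' [FORCE]. ROWS is JSON, a list of rows, each an object of numbers: "dx", "dy", "dz": the shift along the world's x, y, z in m; "twist": the turn about the world's z in degrees; "grip": the opening, from -1 (shut) to 1 (fully open). A call has exactly 5 rows; each row is the pose to reach, as a shift and turn from the pose commanded when the call began; what a row does not reach only later rows make up. A row lasts 1/12 s, in which the tool goes at most 41.7 mm and 7.16 degrees, less where a joint would pass 70% of its speed; a pose out of reach is approached as far as the arm can. A call with a gripper value outside its range is refused whole. The fingers move at their own pace and stop on an object; FORCE is the grip in N (left out, the last holds). Time passes only in rows, so rows that repeat a pose let the fingers close, or fill a call up. It gives the time, the measured TCP pose, the force, the opening and the grip force at its end, in the units of the state.
- arm.get_state(): the state, without advancing time (a new reading comes with each control period).
- arm.grab_frame(name): name is "scene" or "top" or "wrist"; returns the picture (400x640x3 uint8, red, green, blue); there is no depth.
- arm.get_calibration(name): a dict with "fx", "fy", "cx", "cy" (pixels), "cam_to_world" (4x4, takes a point from camera to world coordinates); the wrist camera has in their place "tool_from_camera" (4x4, takes a point from camera to tool coordinates, whose origin is the TCP and whose axes are the flange's). Camera axes: x right, y down, z forward; pixel columns grow to the right and rows downward; lengths in m; the calibration is good to about 2 mm. The wrist camera is an equidistant fisheye: a pixel r from the principal point sees the ray r / f radians off the axis. A picture is of the moment at which its call begins: read the wrist's pose just before it. get_calibration takes no time and is no camera call.
- arm.job_done(): hands the job in; it is judged then, once.
The state is a dict: "t": time; "q": joint angles; "qd": joint speeds; "joint_efforts": joint torques, N m; "eef_pos": TCP position; "ee_rot": TCP orientation; "force": force on the tool from outside, world axes, zero at the start; "moment": the same for the moment, N m; "width": finger opening in m; "gripper_force": force on a finger pad.
Only numpy, scipy, OpenCV 4.12 (cv2) and the standard library are available. Lean on these libraries where they do the work, as an engineer would, in place of code of your own. Each camera call takes 0.05 s, during which the arm holds its last target. There are 200 camera calls.

## Task

Hang the loose steel hanger on the slotted post: push its two hook tabs through the two upper slots until its back plate is against the strip, then press it down (its folded top tab is the place to push) until the spring catch has gone in and snapped out again, and leave it hanging level and fully home. Press gently (20 N or so is plenty) and leave the other things where they are; the strip's exact height is not known and must be found by feel or sight.

Things in the scene. Friction and masses are not known exactly. Their poses are not given: they have to be found in the camera images.
- hanger_mid (a point): Middle of the grip bar of the loose plain steel hanger (0.25 to 0.5 kg), 74 mm above its underside (it stands on the table), 65 mm before its back face. x along the bar towards the hook tabs, z up. Bar 14 mm wide, 28 mm high, 107 mm long, from the back plate (36 mm wide, 5 thick) to an end stop (44 mm wide, 98 high, front at x = -47 mm). A 7 mm strut is under it by the back plate
- hanger_back (a point): Middle line of the hanger's back face, which comes to lie on the strip; 45 mm above its underside, 65 mm ahead of and 29 mm below hanger_mid; same axes. At the foot of the back plate, centred 31 mm below this point, is a window for the catch, and under it a sill with a sloped back edge
- hanger_tab (a point): Underside of the neck of the hanger's lower hook tab, at the back face, 9 mm below hanger_back; same axes. The upper tab is the same, 60 mm higher. A tab is 6 mm wide (y) and sticks out 10.5 mm along +x: neck 8 mm high and 5.5 mm long, then a lip 5 mm thick reaching from the neck's top to 16 mm below this point (24 mm high in all)
- hanger_top (a point): Place to press: upper face of the flat press tab folded forward from the top of the hanger's back plate (28 x 36 mm), 18 mm before the back face, 111 mm above the underside. Pressing here slides the hanger home; pressing on the far bar tends to tilt and jam it. With the tab lips some mm down behind the strip the hanger stays when let go, resting on the catch
- post: Fixed slotted post, 230 mm tall, foot 120 x 110 x 12 mm. Origin at table height below the middle of the strip's front face (x = 0); tabs go in along +x, from the robot's side; z up. The strip is a plate 4 mm thick, 48 mm wide, open behind, with upright slots 9.5 mm wide and 28 mm high in its middle line. The two upper slots are used; the lowest (lower edge at z = 30 mm) is not
- post_slot (a point): Nominal middle of the lower edge of the lower used slot, 126 mm above the post's origin; the upper slot is 60 mm higher. Strip, slots and catch really sit up to 12 mm higher or lower, together; not measured. Seated, the neck undersides rest on these edges. The tabs go through with the hanger 16 to 20 mm higher than seated; its back face is 10.5 mm short when the tips only touch the strip
- latch (a joint): Spring catch: round steel nose in the strip's front face, 22 mm below the lower edge of the lower used slot. 0 = out (4.7 mm proud); grows as it is pushed in (m). The hanger's foot pushes it in 2 to 4 mm on the way down (takes some 5 to 15 N of push), and it springs back to 0 in the foot's window when the hanger is fully down
- mill: Small hand rolling mill, fixed bystander, 110 x 110 x 140 mm; origin under it
- jar: Bystander: closed glass jar, 60 mm wide, 75 mm high; origin at its underside
- driver: Bystander: screwdriver lying on the table, 170 mm long
- spanner: Bystander: spanner lying on the table, 150 mm long
- collar: Bystander: steel collar, 60 mm wide, 24 mm high
- bar: Bystander: brass bar 120 x 20 x 20 mm
- roller: Bystander: upright steel roller 42 mm wide, 60 mm high
- tin: Bystander: open tin 80 mm wide, 50 mm high
Mind the look-alikes: they are no part of the job. Leave any orange look-alike of the part that bears hanger_mid alone.

How it is judged:
By the outcome, as a careful person would: the job done as asked, in the order asked, and still so for the second after the job is handed in, with the robot touching nothing.
It also fails if it takes over 64 s, if anything falls off the work surface, if the arm or the gripper's body presses on something with over 40 N, if the wrist force passes 120 N, or if a joint passes its speed limit or range.

## Working session

There is one attempt and no reset: what is moved stays moved. The work goes in short steps, Python scripts to look and compute and a shell command to move; the robot and the scene stay as the last step left them, time stands still between calls to the robot, and variables do not carry over. Pictures are saved under pics/ and viewed, at most 10 in all, crops included, and the job is handed in when it is done.

```bash
mkdir -p pics
cat > h.py <<'E'
import numpy as np, cv2
from station import arm
def pix(cam,P):
    c=arm.get_calibration(cam);T=np.linalg.inv(np.array(c["cam_to_world"]))
    p=T[:3,:3]@np.array(P)+T[:3,3];return np.array([c["fx"]*p[0]/p[2]+c["cx"],c["fy"]*p[1]/p[2]+c["cy"]])
def onz(cam,u,v,z):
    c=arm.get_calibration(cam);T=np.array(c["cam_to_world"])
    d=T[:3,:3]@np.array([(u-c["cx"])/c["fx"],(v-c["cy"])/c["fy"],1]);o=T[:3,3]
    return o+d*(z-o[2])/d[2]
def ray(cam,u,v):
    c=arm.get_calibration(cam);T=np.array(c["cam_to_world"])
    d=T[:3,:3]@np.array([(u-c["cx"])/c["fx"],(v-c["cy"])/c["fy"],1]);return T[:3,3],d/np.linalg.norm(d)
def tri(a,b):
    (o1,d1),(o2,d2)=ray(*a),ray(*b)
    s=np.linalg.lstsq(np.stack([d1,-d2],1),o2-o1,rcond=None)[0]
    return (o1+s[0]*d1+o2+s[1]*d2)/2, np.linalg.norm(o1+s[0]*d1-o2-s[1]*d2)
E
python3 - <<'E'
from h import *
a=arm.grab_frame("scene");b=arm.grab_frame("top")
cv2.imwrite("pics/s0.png",a[:,:,::-1]);cv2.imwrite("pics/t0.png",b[:,:,::-1])
print(arm.get_state())
for n in("scene","top"):print(np.round(arm.get_calibration(n)["cam_to_world"],3),arm.get_calibration(n)["fx"])
E
```

```text
{'t': 0.1, 'q': array([ 1.41510517e+00,  3.59355012e-01,  1.11611773e-02, -2.76740163e-04,
       -1.22411189e+00, -2.88073751e-01]), 'qd': array([-0.00023164, -0.00020054,  0.00253459,  0.00197094, -0.00104095,
       -0.0004761 ]), 'joint_efforts': array([-2.00797811e-03, -5.84158623e+01,  2.93749398e+01,  7.01547816e+00,
        1.01877764e-02, -5.55519364e-05]), 'eef_pos': array([0.28967075, 0.60920728, 0.22570106]), 'ee_rot': array([ 3.14007154e+00, -1.79418431e-04, -4.43858998e-01]), 'force': array([ 0.52317614,  0.87026544, -0.54517743]), 'moment': array([-0.00203882, -0.00591147,  0.03135678]), 'gripper_force': 0.0, 'width': 0.08762010250782006}
[[-0.138  0.737 -0.662  1.458]
 [ 0.99   0.115 -0.079  0.089]
 [ 0.018 -0.667 -0.745  1.074]
 [ 0.     0.     0.     1.   ]] 470.75981194608937
[[ 0.007 -0.995  0.101  0.522]
 [-1.    -0.005  0.026 -0.009]
 [-0.025 -0.101 -0.995  0.994]
 [ 0.     0.     0.     1.   ]] 389.58012568922817
```

View pics/s0.png

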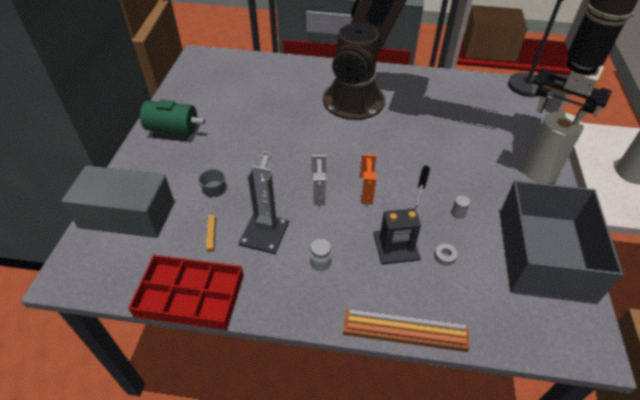

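View pics/t0.png

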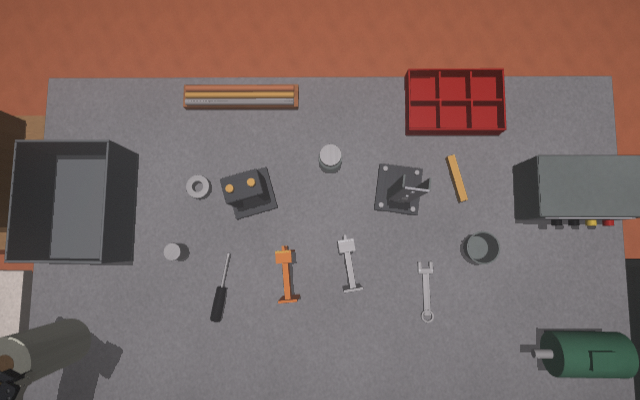

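The pictures show the plain grey hanger at top (348,262) / scene (319,180). The orange look-alike is at top (286,275) / scene (369,178), and the grey spanner at top (426,290) could also be mistaken for it. I choose the grey one. The post is at top (402,188) / scene (264,215).

Run:
```python
import cv2,numpy as np
t=cv2.imread("pics/t0.png")[155:300,335:435];s=cv2.imread("pics/s0.png")[145:255,238:338]
t=cv2.resize(t,None,fx=4,fy=4,interpolation=2);s=cv2.resize(s,None,fx=4,fy=4,interpolation=2)
o=np.zeros((580,800,3),np.uint8);o[:580,:400]=t;o[:440,400:]=s;cv2.imwrite("pics/c0.png",o)
```

```text
(no output)
```

View pics/c0.png

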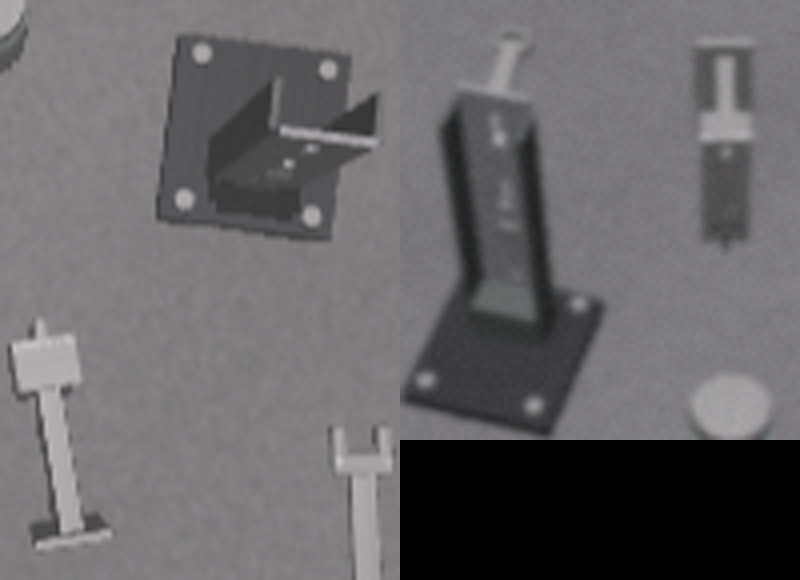

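Run:
```python
from h import *
f=lambda x,y,z:onz("top",335+(x+.5)/4-.5,155+(y+.5)/4-.5,z)
P=[f(12,342,.111),f(76,335,.111),f(81,383,.111),f(18,392,.111)]
print(np.round(P,4))
b=(P[0]+P[1])/2;c=np.mean(P,0);e=(f(34,548,.098)+f(112,536,.098))/2;h=f(39,320,.095)
print("back mid",b,"tabcentre",c,"end",e,"yaw",np.degrees(np.arctan2(*(b-e)[1::-1])),np.degrees(np.arctan2(*(P[0]-P[1])[[0,1]]*[-1,1])), "hook",h)
L,R=f(278,134,.23),f(378,148,.23);d=(L-R)[:2];print("strip",L,R,np.linalg.norm(d),"mid",(L+R)/2,"yaw",np.degrees(np.arctan2(-d[0],d[1])))
B=[f(180,35,.012),f(352,55,.012),f(331,241,.012),f(157,218,.012)];print("base",np.round(B,4),np.mean(B,0))
g=lambda x,y:(238+(x-400+.5)/4-.5,145+(y+.5)/4-.5)
print("scene strip top",onz("scene",*g(458,92),.23),onz("scene",*g(532,102),.23))
print(ray("scene",319,180))
```

```text
[[ 0.5326 -0.032   0.111 ]
 [ 0.5368 -0.068   0.111 ]
 [ 0.51   -0.0707  0.111 ]
 [ 0.5047 -0.0354  0.111 ]]
back mid [ 0.53471779 -0.04997585  0.111     ] tabcentre [ 0.52102068 -0.05151894  0.111     ] end [ 0.42065548 -0.06691133  0.098     ] yaw 8.445333075685951 6.621874309845074 hook [ 0.54550669 -0.04785191  0.095     ]
strip [ 0.63412388 -0.15945908  0.23      ] [ 0.62736163 -0.20817556  0.23      ] 0.049183568292043754 mid [ 0.63074276 -0.18381732  0.23      ] yaw -7.902632749567346
base [[ 0.7295 -0.1411  0.012 ]
 [ 0.7168 -0.2498  0.012 ]
 [ 0.5983 -0.2344  0.012 ]
 [ 0.6123 -0.1257  0.012 ]] [ 0.66422747 -0.18776818  0.012     ]
scene strip top [ 0.63315948 -0.20608     0.23      ] [ 0.63466175 -0.15770698  0.23      ]
(array([1.45817952, 0.08899617, 1.07407259]), array([-0.68792632, -0.10238966, -0.71852191]))
```

Grey hanger confirmed: its middle is at about (0.470,-0.059) with yaw 8°. The post is at about (0.631,-0.184) with yaw -7.5°. I'll move above the hanger now.

```bash
python3 -m crank '[{"dx":0.01,"dy":-0.04,"twist":6.6},{"dx":0.02,"dy":-0.08,"twist":13.2},{"dx":0.03,"dy":-0.12,"twist":20},{"dx":0.04,"dy":-0.16,"twist":26.6},{"dx":0.05,"dy":-0.2,"twist":33.4}]' 20
python3 -m crank '[{"dx":0.01,"dy":-0.04},{"dx":0.02,"dy":-0.08},{"dx":0.03,"dy":-0.12},{"dx":0.04,"dy":-0.16},{"dx":0.05,"dy":-0.2}]'
python3 -m crank '[{"dx":0.01,"dy":-0.04},{"dx":0.02,"dy":-0.08},{"dx":0.03,"dy":-0.12},{"dx":0.04,"dy":-0.16},{"dx":0.05,"dy":-0.2}]'
python3 -m crank '[{"dx":0.01,"dy":-0.034},{"dx":0.02,"dy":-0.068},{"dx":0.03,"dy":-0.068},{"dx":0.03,"dy":-0.068},{"dx":0.03,"dy":-0.068}]'
python3 - <<'E'
from h import *
print(arm.get_state()["eef_pos"],arm.get_state()["ee_rot"],arm.get_state()["force"])
cv2.imwrite("pics/w1.png",arm.grab_frame("wrist")[:,:,::-1]);c=arm.get_calibration("wrist");print(c["fx"],c["cx"],c["cy"],np.round(c["tool_from_camera"],3))
E
```

```text
[0.28967075 0.60920728 0.22570106] [ 3.14007154e+00 -1.79418431e-04 -4.43858998e-01] [ 0.52317614  0.87026544 -0.54517743]
309.70691628693146 318.83318291677926 196.6315831386677 [[ 0.001 -0.968 -0.251  0.068]
 [ 1.     0.001 -0.001  0.002]
 [ 0.001 -0.251  0.968 -0.159]
 [ 0.     0.     0.     1.   ]]invalid input at $[0]: expected keys dx, dy, dz, twist, grip
invalid input at $[0]: expected keys dx, dy, dz, twist, grip
invalid input at $[0]: expected keys dx, dy, dz, twist, grip
invalid input at $[0]: expected keys dx, dy, dz, twist, grip
```

View pics/w1.png

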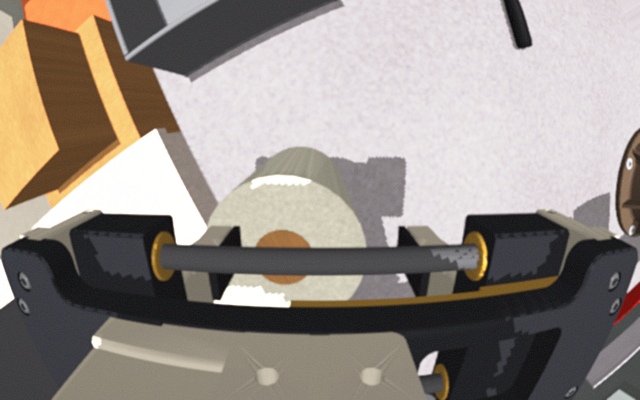

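The wrist picture shows only the start area, with a cone under the open gripper at (290,240), because the rows were refused: every key must be given. I'll lift first, then go.

```bash
python3 -m crank '[{"dx":0,"dy":0,"dz":0.03,"twist":0,"grip":1},{"dx":0.0,"dy":-0.01,"dz":0.06,"twist":6,"grip":1},{"dx":0.01,"dy":-0.04,"dz":0.06,"twist":13,"grip":1},{"dx":0.02,"dy":-0.08,"dz":0.06,"twist":20,"grip":1},{"dx":0.03,"dy":-0.12,"dz":0.06,"twist":27,"grip":1}]' 20
python3 -m crank '[{"dx":0.01,"dy":-0.04,"dz":0,"twist":6.4,"grip":1},{"dx":0.02,"dy":-0.08,"dz":0,"twist":6.4,"grip":1},{"dx":0.03,"dy":-0.12,"dz":0,"twist":6.4,"grip":1},{"dx":0.04,"dy":-0.16,"dz":0,"twist":6.4,"grip":1},{"dx":0.05,"dy":-0.2,"dz":0,"twist":6.4,"grip":1}]'
python3 -m crank '[{"dx":0.01,"dy":-0.04,"dz":0,"twist":0,"grip":1},{"dx":0.02,"dy":-0.08,"dz":0,"twist":0,"grip":1},{"dx":0.03,"dy":-0.12,"dz":0,"twist":0,"grip":1},{"dx":0.04,"dy":-0.16,"dz":0,"twist":0,"grip":1},{"dx":0.05,"dy":-0.2,"dz":0,"twist":0,"grip":1}]'
python3 -m crank '[{"dx":0.01,"dy":-0.04,"dz":0,"twist":0,"grip":1},{"dx":0.02,"dy":-0.08,"dz":-0.02,"twist":0,"grip":1},{"dx":0.035,"dy":-0.11,"dz":-0.04,"twist":0,"grip":1},{"dx":0.05,"dy":-0.148,"dz":-0.06,"twist":0,"grip":1},{"dx":0.05,"dy":-0.148,"dz":-0.06,"twist":0,"grip":1}]'
python3 - <<'E'
from h import *
print(arm.get_state()["eef_pos"],arm.get_state()["ee_rot"],arm.get_state()["force"])
cv2.imwrite("pics/w2.png",arm.grab_frame("wrist")[:,:,::-1])
E
```

```text
t: 0.57
eef_pos: [0.3197, 0.4886, 0.2861]
ee_rot: [3.141, 0.0, 0.034]
force: [1.3, -0.3, -0.1]
width: 0.0877
gripper_force: 0.0
t: 0.98
eef_pos: [0.3697, 0.2875, 0.2865]
ee_rot: [-3.141, -0.0, 0.14]
force: [1.3, 0.3, 0.4]
width: 0.0877
gripper_force: 0.0
t: 1.4
eef_pos: [0.4195, 0.0876, 0.2868]
ee_rot: [-3.141, -0.001, 0.14]
force: [1.0, -0.1, 0.7]
width: 0.0876
gripper_force: 0.0
t: 1.82
eef_pos: [0.4689, -0.0627, 0.223]
ee_rot: [3.141, 0.005, 0.135]
force: [-0.8, 0.7, -0.4]
width: 0.0878
gripper_force: 0.0
[ 0.46886983 -0.06270589  0.22298002] [3.14117541 0.0054767  0.13500432] [-0.81536785  0.70475336 -0.42915455]
```

View pics/w2.png

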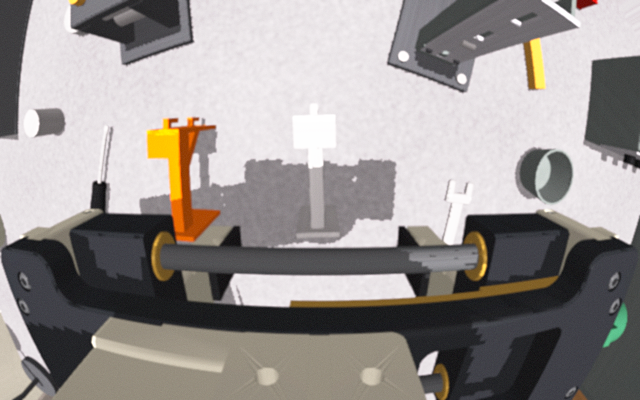

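The picture shows the grey hanger: tab back edge at (294..336,115), bar at (317,180), end stop at (318,235). The post strip, with its slots visible, is at (520,30).

```bash
cat >> h.py <<'E'
from scipy.spatial.transform import Rotation as Ro
def wray(u,v,pos,rot):
    c=arm.get_calibration("wrist");x=np.array([u-c["cx"],v-c["cy"]])/c["fx"];th=np.linalg.norm(x)
    d=np.r_[x/th*np.sin(th),np.cos(th)];M=np.array(c["tool_from_camera"]);R=Ro.from_euler("xyz",rot).as_matrix()
    return R@M[:3,3]+pos, R@M[:3,:3]@d
def wz(u,v,z,pos,rot):
    o,d=wray(u,v,pos,rot);return o+d*(z-o[2])/d[2]
E
python3 - <<'E'
from h import *
p=np.array([ 0.46886983,-0.06270589,0.22298002]);r=[3.14117541,0.0054767,0.13500432]
b0=wz(294,115,.111,p,r);b1=wz(336,115,.111,p,r);e=wz(318,235,.098,p,r)
b=(b0+b1)/2;print(b0,b1,e,b,np.degrees(np.arctan2(*(b-e)[1::-1])),np.degrees(np.arctan2(-(b0-b1)[0],(b0-b1)[1])),np.linalg.norm((b-e)[:2]))
E
```

```text
[ 0.53505453 -0.03371311  0.111     ] [ 0.53987925 -0.06967443  0.111     ] [ 0.42347047 -0.06975462  0.098     ] [ 0.53746689 -0.05169377  0.111     ] 9.0027412967336 7.6414035112351195 0.11541827327380194
```

Run:
```python
import cv2
w=cv2.imread("pics/w2.png")[0:110,380:600];cv2.imwrite("pics/w2c.png",cv2.resize(w,None,fx=3.6,fy=3.6,interpolation=2))
```

```text
(no output)
```

View pics/w2c.png

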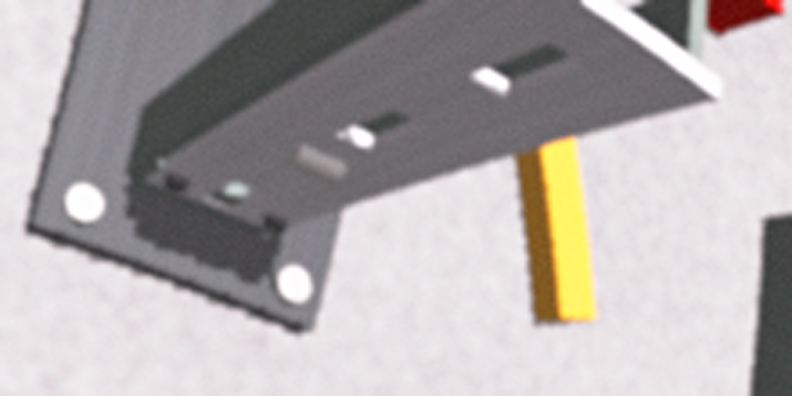

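The slots are clear here. The lower used slot's lower edge is a bright patch at crop (355,136), the upper slot's at (490,80), the catch nose at (321,163), and the strip's top edge runs (580,0)-(720,97).

```bash
python3 -m crank '[{"dx":0.002,"dy":0.001,"dz":-0.03,"twist":0,"grip":1},{"dx":0.002,"dy":0.001,"dz":-0.06,"twist":0,"grip":1},{"dx":0.002,"dy":0.001,"dz":-0.09,"twist":0,"grip":1},{"dx":0.002,"dy":0.001,"dz":-0.12,"twist":0,"grip":1},{"dx":0.002,"dy":0.001,"dz":-0.14,"twist":0,"grip":1}]'
python3 - <<'E'
from h import *
p=np.array([ 0.46886983,-0.06270589,0.22298002]);r=[3.14117541,0.0054767,0.13500432]
g=lambda x,y:(380+(x+.5)/3.6-.5,(y+.5)/3.6-.5)
n=np.array([np.cos(np.radians(-7.5)),np.sin(np.radians(-7.5)),0]);q=np.array([.631,-.184,.1])
for nm,x,y in(("low front",349,141),("low patch",356,136),("up front",484,84),("up patch",491,79),("nose",321,163),("top",646,54),("lowtop",400,117),("uptop",562,53),("lowest",233,192)):
    o,d=wray(*g(x,y),p,r);P=o+d*(n@(q-o)/(n@d));print(nm,np.round(P,4))
for x,y in((30,228),(303,330)):print("base",wz(*g(x,y),.012,p,r))
print("toppts",wz(*g(578,2),.23,p,r),wz(*g(716,100),.23,p,r))
s=arm.get_state();print(s["eef_pos"],s["ee_rot"])
E
```

```text
t: 2.28
eef_pos: [0.4707, -0.0569, 0.0846]
ee_rot: [-3.141, 0.002, 0.139]
force: [-0.7, 0.0, 0.1]
width: 0.088
gripper_force: 0.0
low front [ 0.6313 -0.1819  0.1302]
low patch [ 0.6314 -0.1813  0.135 ]
up front [ 0.6313 -0.1819  0.1904]
up patch [ 0.6313 -0.1814  0.1938]
nose [ 0.6308 -0.1852  0.1079]
top [ 0.6303 -0.1894  0.2327]
lowtop [ 0.6314 -0.1813  0.1566]
uptop [ 0.6313 -0.182   0.2169]
lowest [ 0.6313 -0.1815  0.0543]
base [ 0.61416442 -0.12768046  0.012     ]
base [ 0.60084367 -0.23113115  0.012     ]
toppts [ 0.63528968 -0.17555923  0.23      ] [ 0.63073562 -0.21070058  0.23      ]
[ 0.47066549 -0.05690022  0.08462388] [-3.14141642e+00  1.64647747e-03  1.39243904e-01]
```

```bash
python3 -m crank '[{"dx":0.001,"dy":-0.003,"dz":-0.015,"twist":0,"grip":1},{"dx":0.001,"dy":-0.003,"dz":-0.029,"twist":0,"grip":1},{"dx":0.001,"dy":-0.003,"dz":-0.029,"twist":0,"grip":1},{"dx":0.001,"dy":-0.003,"dz":-0.029,"twist":0,"grip":-1},{"dx":0.001,"dy":-0.003,"dz":-0.029,"twist":0,"grip":-1}]' 40
python3 -m crank '[{"dx":0,"dy":0,"dz":0,"twist":0,"grip":-1},{"dx":0,"dy":0,"dz":0,"twist":0,"grip":-1},{"dx":0,"dy":0,"dz":0,"twist":0,"grip":-1},{"dx":0,"dy":0,"dz":0,"twist":0,"grip":-1},{"dx":0,"dy":0,"dz":0,"twist":0,"grip":-1}]'
python3 -m crank '[{"dx":0,"dy":0,"dz":0,"twist":0,"grip":-1},{"dx":0,"dy":0,"dz":0.0,"twist":0,"grip":-1},{"dx":0,"dy":0,"dz":0.02,"twist":0,"grip":-1},{"dx":0,"dy":0,"dz":0.04,"twist":0,"grip":-1},{"dx":0,"dy":0,"dz":0.06,"twist":0,"grip":-1}]'
```

```text
t: 2.7
eef_pos: [0.4735, -0.0598, 0.0586]
ee_rot: [3.142, -0.001, 0.14]
force: [-0.1, -0.2, -1.0]
width: 0.0793
gripper_force: 0.0
t: 3.12
eef_pos: [0.473, -0.0604, 0.0579]
ee_rot: [-3.142, -0.001, 0.139]
force: [-0.4, -0.6, 0.2]
width: 0.0466
gripper_force: 0.0
t: 3.53
eef_pos: [0.4724, -0.0606, 0.118]
ee_rot: [3.141, 0.001, 0.139]
force: [0.5, -0.3, -0.5]
width: 0.0132
gripper_force: 0.0
```

I lifted before the fingers had closed, because they are slow. I'll reopen, go down again and wait this time.

```bash
python3 -m crank '[{"dx":0,"dy":0,"dz":0,"twist":0,"grip":0},{"dx":0,"dy":0,"dz":0,"twist":0,"grip":0},{"dx":0,"dy":0,"dz":0,"twist":0,"grip":0},{"dx":0,"dy":0,"dz":0,"twist":0,"grip":0},{"dx":0,"dy":0,"dz":0,"twist":0,"grip":0}]' 40
python3 - <<'E'
from h import *
s=arm.get_state();p=s["eef_pos"];r=s["ee_rot"];print(repr(p),repr(r),s["width"])
cv2.imwrite("pics/w3.png",arm.grab_frame("wrist")[:,:,::-1])
E
```

```text
t: 3.95
eef_pos: [0.4723, -0.0606, 0.1168]
ee_rot: [3.141, 0.002, 0.139]
force: [-0.6, 0.6, 0.1]
width: 0.0406
gripper_force: 0.0
array([ 0.47225601, -0.06055612,  0.11675376]) array([3.14148109e+00, 1.63058141e-03, 1.38965763e-01]) 0.040643034646497656
```

View pics/w3.png

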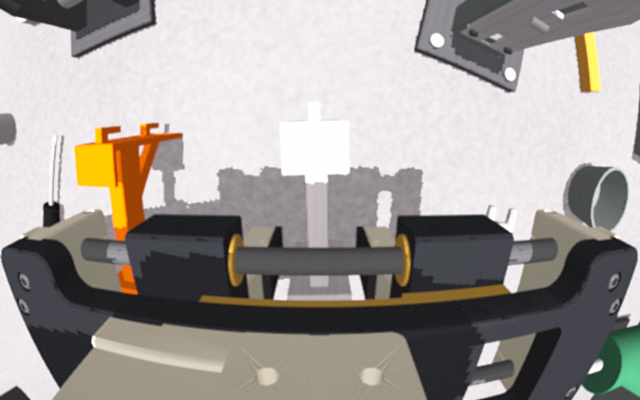

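The picture shows the hanger still standing where it was, with the bar at (318,230) centred between the fingers (fingers at 262 and 372).

```bash
python3 -m crank '[{"dx":0,"dy":0,"dz":-0.02,"twist":0,"grip":0},{"dx":0,"dy":0,"dz":-0.04,"twist":0,"grip":0},{"dx":0,"dy":0,"dz":-0.06,"twist":0,"grip":0},{"dx":0,"dy":0,"dz":-0.061,"twist":0,"grip":-1},{"dx":0,"dy":0,"dz":-0.061,"twist":0,"grip":-1}]' 40
python3 -m crank '[{"dx":0,"dy":0,"dz":0,"twist":0,"grip":-1},{"dx":0,"dy":0,"dz":0,"twist":0,"grip":-1},{"dx":0,"dy":0,"dz":0,"twist":0,"grip":-1},{"dx":0,"dy":0,"dz":0,"twist":0,"grip":-1},{"dx":0,"dy":0,"dz":0,"twist":0,"grip":-1}]'
python3 -m crank '[{"dx":0,"dy":0,"dz":0,"twist":0,"grip":-1},{"dx":0,"dy":0,"dz":0,"twist":0,"grip":-1},{"dx":0,"dy":0,"dz":0,"twist":0,"grip":-1},{"dx":0,"dy":0,"dz":0,"twist":0,"grip":-1},{"dx":0,"dy":0,"dz":0,"twist":0,"grip":-1}]' 40
```

```text
t: 4.42
eef_pos: [0.4719, -0.0607, 0.0556]
ee_rot: [3.141, 0.003, 0.139]
force: [-0.3, 0.3, -0.4]
width: 0.0353
gripper_force: 0.0
t: 4.83
eef_pos: [0.4735, -0.0602, 0.0574]
ee_rot: [-3.141, -0.002, 0.139]
force: [-0.6, 0.8, 5.6]
width: 0.0135
gripper_force: 39.9
t: 5.25
eef_pos: [0.4735, -0.0602, 0.0574]
ee_rot: [-3.142, -0.002, 0.14]
force: [-2.0, 1.8, 6.8]
width: 0.0141
gripper_force: 39.9
```

```bash
python3 -m crank '[{"dx":0,"dy":0,"dz":0.022,"twist":0,"grip":-1},{"dx":0,"dy":0,"dz":0.044,"twist":0,"grip":-1},{"dx":0,"dy":0,"dz":0.066,"twist":0,"grip":-1},{"dx":0,"dy":0,"dz":0.088,"twist":-2,"grip":-1},{"dx":0,"dy":0,"dz":0.111,"twist":-4,"grip":-1}]'
python3 -m crank '[{"dx":0.013,"dy":-0.022,"dz":0,"twist":-3,"grip":-1},{"dx":0.026,"dy":-0.044,"dz":0,"twist":-5,"grip":-1},{"dx":0.039,"dy":-0.066,"dz":0,"twist":-7,"grip":-1},{"dx":0.052,"dy":-0.088,"dz":0,"twist":-9.5,"grip":-1},{"dx":0.065,"dy":-0.111,"dz":0,"twist":-11.5,"grip":-1}]'
python3 -m crank '[{"dx":0,"dy":0,"dz":0,"twist":0,"grip":-1},{"dx":0,"dy":0,"dz":0,"twist":0,"grip":-1},{"dx":0,"dy":0,"dz":0,"twist":0,"grip":-1},{"dx":0,"dy":0,"dz":0,"twist":0,"grip":-1},{"dx":0,"dy":0,"dz":0,"twist":0,"grip":-1}]'
python3 - <<'E'
from h import *
s=arm.get_state();p=s["eef_pos"];r=s["ee_rot"];print(repr(p),repr(r))
w=arm.grab_frame("wrist")[:,:,::-1];cv2.imwrite("pics/w4.png",w)
t=arm.grab_frame("top")[:,:,::-1];cv2.imwrite("pics/t4.png",t)
w=cv2.resize(w[0:180,230:410],None,fx=3.3,fy=3.3,interpolation=2)   # 594
t=cv2.resize(t[165:265,375:425],None,fx=4,fy=4,interpolation=2)  # 200x400
o=np.zeros((594,800,3),np.uint8);o[:w.shape[0],:594]=w;o[:400,600:800]=t;cv2.imwrite("pics/c4.png",o)
E
```

```text
t: 5.67
eef_pos: [0.4715, -0.0605, 0.1678]
ee_rot: [-3.141, 0.002, 0.067]
force: [0.2, 0.0, -5.8]
width: 0.0136
gripper_force: 39.9
t: 6.08
eef_pos: [0.5373, -0.1722, 0.1668]
ee_rot: [-3.141, 0.002, -0.134]
force: [-0.5, 0.3, -4.3]
width: 0.0137
gripper_force: 39.9
t: 6.5
eef_pos: [0.5373, -0.1708, 0.1675]
ee_rot: [-3.141, 0.0, -0.131]
force: [-0.2, 0.1, -4.2]
width: 0.014
gripper_force: 39.9
array([ 0.53733494, -0.17077961,  0.16750488]) array([-3.14140921e+00,  3.36381156e-04, -1.30506270e-01])
```

View pics/c4.png

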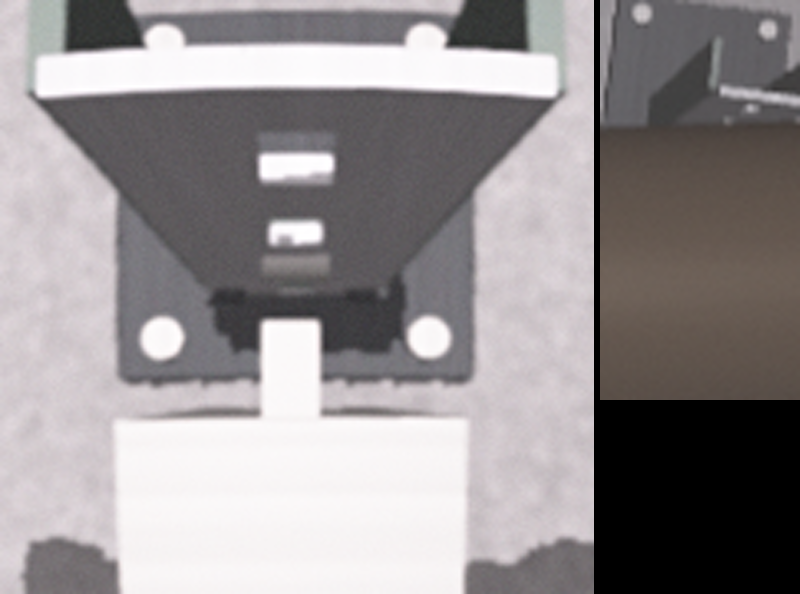

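The picture shows the held hanger's hook tab at crop x 261–320 with its tip at row 319. The slots are ahead of it, centred at x≈296: upper slot lower edge at row 184, lower slot lower edge at row 247, nose at rows 255–280.

Run:
```python
from h import *
p=np.array([0.53733494,-0.17077961,0.16750488]);r=[-3.14140921,0.000336,-0.1305]
g=lambda x,y:(230+(x+.5)/3.3-.5,(y+.5)/3.3-.5)
yaw=-.1305;Rz=np.array([[np.cos(yaw),np.sin(yaw),0],[-np.sin(yaw),np.cos(yaw),0],[0,0,1]])
loc=lambda P:np.round(1e3*(Rz@(P-[p[0],p[1],0])),1)   # along tool x, left, height
for nm,x,y,z in(("tipL",261,319,.214),("tipR",320,319,.214),("plateL",115,420,.221),("plateR",468,419,.221),("stripL",36,97,.23),("stripR",558,97,.23),("bL",118,380,.012),("bR",472,380,.012)):
    print(nm,loc(wz(*g(x,y),z,p,r)))
for X in(.090,.094):
  for nm,x,y in(("top",297,97),("upfront",296,185),("lowfront",295.5,248),("uptop",296,133),("nosetop",295,254),("nosebot",295,281)):
    o,d=wray(*g(x,y),p,r);n=Rz[0];P=o+d*(X-n@(o-p))/(n@d);print(X,nm,loc(P))
```

```text
tipL [ 75.6   1.9 214. ]
tipR [ 75.6  -4.5 214. ]
plateL [ 64.9  16.7 221. ]
plateR [ 65.  -19.6 221. ]
stripL [ 97.2  22.9 230. ]
stripR [ 97.3 -26.9 230. ]
bL [71.8 52.6 12. ]
bR [ 71.8 -55.9  12. ]
0.09 top [ 90.   -2.  250.6]
0.09 upfront [ 90.   -1.9 216.7]
0.09 lowfront [ 90.   -1.8 167.3]
0.09 uptop [ 90.   -1.9 239.4]
0.09 nosetop [ 90.   -1.8 160.2]
0.09 nosebot [ 90.   -1.7 118.9]
0.094 top [ 94.  -2. 237.]
0.094 upfront [ 94.   -1.9 197.1]
0.094 lowfront [ 94.   -1.8 138.8]
0.094 uptop [ 94.   -1.9 223.9]
0.094 nosetop [ 94.   -1.7 130.5]
0.094 nosebot [94.  -1.7 81.8]
```

Alignment is good: 0.5 mm lateral correction, yaw equal, about 30 mm gap, and slot edge at about z 0.1295. Advance gently.

```bash
python3 -m crank '[{"dx":0.005,"dy":-0.001,"dz":0.0015,"twist":0,"grip":-1},{"dx":0.01,"dy":-0.0018,"dz":0.0015,"twist":0,"grip":-1},{"dx":0.015,"dy":-0.0025,"dz":0.0015,"twist":0,"grip":-1},{"dx":0.017,"dy":-0.0027,"dz":0.0015,"twist":0,"grip":-1},{"dx":0.017,"dy":-0.0027,"dz":0.0015,"twist":0,"grip":-1}]'
python3 -m crank '[{"dx":0.002,"dy":-0.0003,"dz":0,"twist":0,"grip":-1},{"dx":0.004,"dy":-0.0005,"dz":0,"twist":0,"grip":-1},{"dx":0.006,"dy":-0.0008,"dz":0,"twist":0,"grip":-1},{"dx":0.007,"dy":-0.0009,"dz":0,"twist":0,"grip":-1},{"dx":0.007,"dy":-0.0009,"dz":0,"twist":0,"grip":-1}]'
```

```text
t: 7.02
eef_pos: [0.5555, -0.1742, 0.1688]
ee_rot: [3.142, 0.0, -0.131]
force: [-0.3, -0.3, -4.8]
width: 0.0137
gripper_force: 39.9
t: 7.43
eef_pos: [0.5616, -0.175, 0.1686]
ee_rot: [-3.142, 0.001, -0.132]
force: [-0.1, -0.6, -7.1]
width: 0.0138
gripper_force: 39.9
```

```bash
python3 -m crank '[{"dx":0.001,"dy":-0.0001,"dz":-0.0005,"twist":0,"grip":-1},{"dx":0.002,"dy":-0.0003,"dz":-0.0005,"twist":0,"grip":-1},{"dx":0.003,"dy":-0.0004,"dz":-0.0005,"twist":0,"grip":-1},{"dx":0.003,"dy":-0.0004,"dz":-0.0005,"twist":0,"grip":-1},{"dx":0.003,"dy":-0.0004,"dz":-0.0005,"twist":0,"grip":-1}]'
python3 -m crank '[{"dx":0.001,"dy":-0.0001,"dz":0,"twist":0,"grip":-1},{"dx":0.002,"dy":-0.0003,"dz":0,"twist":0,"grip":-1},{"dx":0.003,"dy":-0.0004,"dz":0,"twist":0,"grip":-1},{"dx":0.003,"dy":-0.0004,"dz":0,"twist":0,"grip":-1},{"dx":0.003,"dy":-0.0004,"dz":0,"twist":0,"grip":-1}]'
```

```text
t: 7.85
eef_pos: [0.5649, -0.1754, 0.1685]
ee_rot: [-3.142, 0.0, -0.131]
force: [-0.5, 1.0, -6.6]
width: 0.0135
gripper_force: 39.9
t: 8.27
eef_pos: [0.5679, -0.1758, 0.1685]
ee_rot: [-3.142, 0.0, -0.131]
force: [-1.2, -0.0, -7.9]
width: 0.0135
gripper_force: 39.9
```

```bash
python3 -m crank '[{"dx":0,"dy":0,"dz":-0.001,"twist":0,"grip":-1},{"dx":0.001,"dy":-0.0001,"dz":-0.001,"twist":0,"grip":-1},{"dx":0.002,"dy":-0.0003,"dz":-0.001,"twist":0,"grip":-1},{"dx":0.002,"dy":-0.0003,"dz":-0.001,"twist":0,"grip":-1},{"dx":0.002,"dy":-0.0003,"dz":-0.001,"twist":0,"grip":-1}]'
python3 -m crank '[{"dx":0,"dy":0,"dz":0,"twist":0,"grip":-1},{"dx":0.001,"dy":-0.0001,"dz":0,"twist":0,"grip":-1},{"dx":0.002,"dy":-0.0003,"dz":0,"twist":0,"grip":-1},{"dx":0.002,"dy":-0.0003,"dz":0,"twist":0,"grip":-1},{"dx":0.002,"dy":-0.0003,"dz":0,"twist":0,"grip":-1}]'
```

```text
t: 8.68
eef_pos: [0.5686, -0.1759, 0.1676]
ee_rot: [-3.141, 0.002, -0.132]
force: [-6.4, 1.8, -2.3]
width: 0.014
gripper_force: 39.9
t: 9.1
eef_pos: [0.5687, -0.1759, 0.1676]
ee_rot: [-3.141, 0.006, -0.132]
force: [-14.1, 5.8, 2.4]
width: 0.0135
gripper_force: 40.0
```

Back plate is against the strip. Ease the push and lower the hanger until it rests on the catch.

```bash
python3 -m crank '[{"dx":-0.0025,"dy":0.0003,"dz":0,"twist":0,"grip":-1},{"dx":-0.0025,"dy":0.0003,"dz":-0.002,"twist":0,"grip":-1},{"dx":-0.0025,"dy":0.0003,"dz":-0.004,"twist":0,"grip":-1},{"dx":-0.0025,"dy":0.0003,"dz":-0.005,"twist":0,"grip":-1},{"dx":-0.0025,"dy":0.0003,"dz":-0.005,"twist":0,"grip":-1}]'
python3 -m crank '[{"dx":0,"dy":0,"dz":-0.001,"twist":0,"grip":-1},{"dx":0,"dy":0,"dz":-0.002,"twist":0,"grip":-1},{"dx":0,"dy":0,"dz":-0.003,"twist":0,"grip":-1},{"dx":0,"dy":0,"dz":-0.003,"twist":0,"grip":-1},{"dx":0,"dy":0,"dz":-0.003,"twist":0,"grip":-1}]'
```

```text
t: 9.52
eef_pos: [0.5686, -0.1764, 0.1641]
ee_rot: [3.141, 0.0, -0.131]
force: [-9.2, 2.4, 7.4]
width: 0.0137
gripper_force: 40.0
t: 9.93
eef_pos: [0.5685, -0.1766, 0.1621]
ee_rot: [3.141, -0.0, -0.131]
force: [-13.3, 2.5, 14.0]
width: 0.0141
gripper_force: 40.0
```

```bash
python3 -m crank '[{"dx":0,"dy":0,"dz":0.001,"twist":0,"grip":-1},{"dx":0,"dy":0,"dz":0.002,"twist":0,"grip":-1},{"dx":0,"dy":0,"dz":0.002,"twist":0,"grip":-1},{"dx":0,"dy":0,"dz":0.002,"twist":0,"grip":0},{"dx":0,"dy":0,"dz":0.002,"twist":0,"grip":0}]'
python3 -m crank '[{"dx":0,"dy":0,"dz":0,"twist":0,"grip":0},{"dx":0,"dy":0,"dz":0,"twist":0,"grip":0},{"dx":0,"dy":0,"dz":0,"twist":0,"grip":0},{"dx":0,"dy":0,"dz":0,"twist":0,"grip":0},{"dx":0,"dy":0,"dz":0,"twist":0,"grip":0}]'
python3 -m crank '[{"dx":0,"dy":0,"dz":0.02,"twist":0,"grip":0},{"dx":0,"dy":0,"dz":0.04,"twist":0,"grip":0},{"dx":0,"dy":0,"dz":0.06,"twist":0,"grip":0},{"dx":0,"dy":0,"dz":0.08,"twist":0,"grip":-1},{"dx":0,"dy":0,"dz":0.08,"twist":0,"grip":-1}]'
python3 -m crank '[{"dx":0,"dy":0,"dz":0,"twist":0,"grip":-1},{"dx":0,"dy":0,"dz":0,"twist":0,"grip":-1},{"dx":0,"dy":0,"dz":0,"twist":0,"grip":-1},{"dx":0,"dy":0,"dz":0,"twist":0,"grip":-1},{"dx":0,"dy":0,"dz":0,"twist":0,"grip":-1}]' 10
python3 - <<'E'
from h import *
s=arm.get_state();p=s["eef_pos"];r=s["ee_rot"];print(repr(p),repr(r),s["width"])
w=arm.grab_frame("wrist")[:,:,::-1];a=arm.grab_frame("scene")[:,:,::-1]
w=cv2.resize(w[0:220,240:400],None,fx=2.7,fy=2.7,interpolation=2)   # 432x594
a=cv2.resize(a[130:260,230:320],None,fx=4,fy=4,interpolation=2)  # 360x520
o=np.zeros((594,800,3),np.uint8);o[:w.shape[0],:432]=w;o[:520,435:795]=a;cv2.imwrite("pics/c5.png",o)
E
```

```text
t: 10.35
eef_pos: [0.571, -0.1764, 0.163]
ee_rot: [3.141, -0.004, -0.131]
force: [0.3, 0.1, 1.2]
width: 0.0222
gripper_force: 0.0
t: 10.77
eef_pos: [0.5695, -0.1761, 0.1616]
ee_rot: [3.142, -0.0, -0.131]
force: [0.7, 0.3, 0.1]
width: 0.0435
gripper_force: 0.0
t: 11.18
eef_pos: [0.5714, -0.1767, 0.2461]
ee_rot: [3.141, -0.007, -0.131]
force: [0.7, -0.8, 0.8]
width: 0.0359
gripper_force: 0.0
t: 11.6
eef_pos: [0.569, -0.1761, 0.2407]
ee_rot: [3.141, 0.001, -0.131]
force: [-0.3, -0.5, 0.0]
width: 0.0035
gripper_force: 0.0
array([ 0.56902834, -0.17608582,  0.24074812]) array([ 3.14143670e+00,  1.36453850e-03, -1.31402553e-01]) 0.003479944011213988
```

View pics/c5.png

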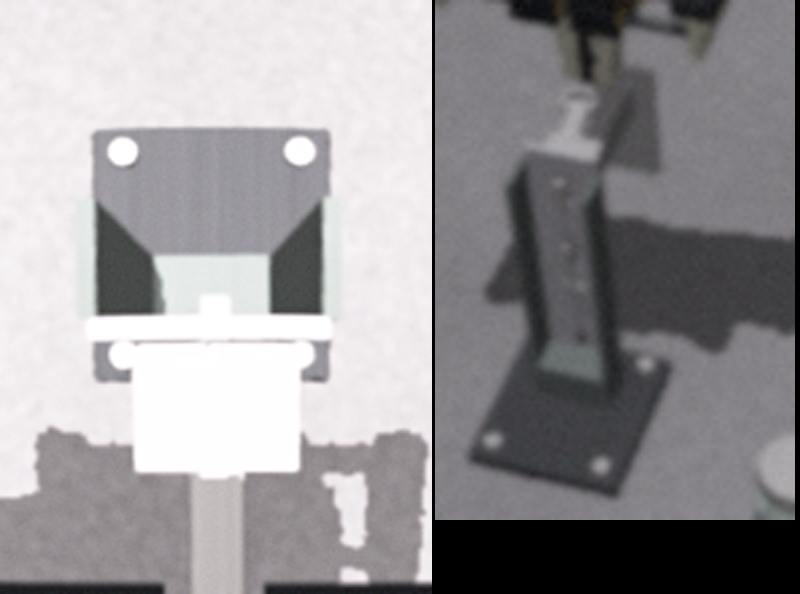

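The picture shows the hanger hanging straight. Its hook tab is visible behind the strip at (215,303) and its press tab at (215,410), resting on the catch. Next I move over the press tab and press.

```bash
python3 -m crank '[{"dx":0.015,"dy":-0.002,"dz":0,"twist":0,"grip":-1},{"dx":0.03,"dy":-0.004,"dz":0,"twist":0,"grip":-1},{"dx":0.0455,"dy":-0.006,"dz":0,"twist":0,"grip":-1},{"dx":0.0455,"dy":-0.006,"dz":-0.005,"twist":0,"grip":-1},{"dx":0.0455,"dy":-0.006,"dz":-0.01,"twist":0,"grip":-1}]' 10
python3 -m crank '[{"dx":0,"dy":0,"dz":-0.004,"twist":0,"grip":-1},{"dx":0,"dy":0,"dz":-0.008,"twist":0,"grip":-1},{"dx":0,"dy":0,"dz":-0.012,"twist":0,"grip":-1},{"dx":0,"dy":0,"dz":-0.015,"twist":0,"grip":-1},{"dx":0,"dy":0,"dz":-0.015,"twist":0,"grip":-1}]'
python3 -m crank '[{"dx":0,"dy":0,"dz":-0.001,"twist":0,"grip":-1},{"dx":0,"dy":0,"dz":-0.002,"twist":0,"grip":-1},{"dx":0,"dy":0,"dz":-0.003,"twist":0,"grip":-1},{"dx":0,"dy":0,"dz":-0.003,"twist":0,"grip":-1},{"dx":0,"dy":0,"dz":-0.003,"twist":0,"grip":-1}]'
```

```text
t: 12.12
eef_pos: [0.6152, -0.1821, 0.2307]
ee_rot: [-3.142, 0.001, -0.132]
force: [0.2, 0.0, 0.4]
width: 0.0004
gripper_force: 0.0
t: 12.53
eef_pos: [0.6144, -0.1821, 0.2162]
ee_rot: [3.142, 0.0, -0.131]
force: [-0.3, -0.4, -0.1]
width: 0.0005
gripper_force: 0.0
t: 12.95
eef_pos: [0.615, -0.1824, 0.2151]
ee_rot: [3.141, -0.002, -0.131]
force: [-2.4, -0.7, 6.0]
width: 0.0004
gripper_force: 3.3
```

Contact at z 0.215. Keep pressing in small steps.

```bash
python3 -m crank '[{"dx":0,"dy":0,"dz":-0.001,"twist":0,"grip":-1},{"dx":0,"dy":0,"dz":-0.002,"twist":0,"grip":-1},{"dx":0,"dy":0,"dz":-0.002,"twist":0,"grip":-1},{"dx":0,"dy":0,"dz":-0.002,"twist":0,"grip":-1},{"dx":0,"dy":0,"dz":-0.002,"twist":0,"grip":-1}]'
python3 -m crank '[{"dx":0,"dy":0,"dz":-0.001,"twist":0,"grip":-1},{"dx":0,"dy":0,"dz":-0.002,"twist":0,"grip":-1},{"dx":0,"dy":0,"dz":-0.002,"twist":0,"grip":-1},{"dx":0,"dy":0,"dz":-0.002,"twist":0,"grip":-1},{"dx":0,"dy":0,"dz":-0.002,"twist":0,"grip":-1}]'
```

```text
t: 13.37
eef_pos: [0.6151, -0.1825, 0.2135]
ee_rot: [3.141, -0.002, -0.131]
force: [-2.9, 0.6, 8.8]
width: 0.0003
gripper_force: 4.3
t: 13.78
eef_pos: [0.6151, -0.1826, 0.2117]
ee_rot: [3.141, -0.002, -0.131]
force: [-3.9, 0.1, 8.3]
width: 0.0005
gripper_force: 4.7
```

Sliding down at about 8 N. Continue.

```bash
python3 -m crank '[{"dx":0,"dy":0,"dz":-0.001,"twist":0,"grip":-1},{"dx":0,"dy":0,"dz":-0.002,"twist":0,"grip":-1},{"dx":0,"dy":0,"dz":-0.003,"twist":0,"grip":-1},{"dx":0,"dy":0,"dz":-0.003,"twist":0,"grip":-1},{"dx":0,"dy":0,"dz":-0.003,"twist":0,"grip":-1}]'
python3 -m crank '[{"dx":0,"dy":0,"dz":-0.001,"twist":0,"grip":-1},{"dx":0,"dy":0,"dz":-0.002,"twist":0,"grip":-1},{"dx":0,"dy":0,"dz":-0.002,"twist":0,"grip":-1},{"dx":0,"dy":0,"dz":-0.002,"twist":0,"grip":-1},{"dx":0,"dy":0,"dz":-0.002,"twist":0,"grip":-1}]'
python3 -m crank '[{"dx":0,"dy":0,"dz":-0.001,"twist":0,"grip":-1},{"dx":0,"dy":0,"dz":-0.002,"twist":0,"grip":-1},{"dx":0,"dy":0,"dz":-0.002,"twist":0,"grip":-1},{"dx":0,"dy":0,"dz":-0.002,"twist":0,"grip":-1},{"dx":0,"dy":0,"dz":-0.002,"twist":0,"grip":-1}]'
```

```text
t: 14.2
eef_pos: [0.615, -0.1822, 0.207]
ee_rot: [3.142, -0.001, -0.131]
force: [0.4, -0.7, 1.1]
width: 0.0007
gripper_force: 0.9
t: 14.62
eef_pos: [0.6148, -0.1821, 0.2042]
ee_rot: [-3.142, 0.0, -0.131]
force: [-0.1, -0.1, 0.1]
width: 0.0007
gripper_force: 0.0
t: 15.03
eef_pos: [0.6148, -0.1822, 0.2026]
ee_rot: [3.142, -0.0, -0.131]
force: [-0.2, -0.7, 2.0]
width: 0.0003
gripper_force: 0.0
```

The catch snapped and the hanger dropped. I'll press on to confirm the hard stop.

```bash
python3 -m crank '[{"dx":0,"dy":0,"dz":-0.001,"twist":0,"grip":-1},{"dx":0,"dy":0,"dz":-0.002,"twist":0,"grip":-1},{"dx":0,"dy":0,"dz":-0.002,"twist":0,"grip":-1},{"dx":0,"dy":0,"dz":-0.002,"twist":0,"grip":-1},{"dx":0,"dy":0,"dz":-0.002,"twist":0,"grip":-1}]'
python3 -m crank '[{"dx":0,"dy":0,"dz":-0.001,"twist":0,"grip":-1},{"dx":0,"dy":0,"dz":-0.0015,"twist":0,"grip":-1},{"dx":0,"dy":0,"dz":-0.0015,"twist":0,"grip":-1},{"dx":0,"dy":0,"dz":-0.0015,"twist":0,"grip":-1},{"dx":0,"dy":0,"dz":-0.0015,"twist":0,"grip":-1}]'
```

```text
t: 15.45
eef_pos: [0.615, -0.1822, 0.2015]
ee_rot: [3.141, -0.001, -0.131]
force: [-1.5, 1.1, 6.2]
width: 0.0001
gripper_force: 2.7
t: 15.87
eef_pos: [0.6151, -0.1823, 0.2014]
ee_rot: [3.141, -0.002, -0.131]
force: [-5.2, 2.4, 11.8]
width: 0.0002
gripper_force: 6.3
```

```bash
python3 -m crank '[{"dx":0,"dy":0,"dz":-0.001,"twist":0,"grip":-1},{"dx":0,"dy":0,"dz":-0.002,"twist":0,"grip":-1},{"dx":0,"dy":0,"dz":-0.002,"twist":0,"grip":-1},{"dx":0,"dy":0,"dz":-0.002,"twist":0,"grip":-1},{"dx":0,"dy":0,"dz":-0.002,"twist":0,"grip":-1}]'
python3 -m crank '[{"dx":0,"dy":0,"dz":0.01,"twist":0,"grip":-1},{"dx":0,"dy":0,"dz":0.03,"twist":0,"grip":-1},{"dx":0,"dy":0,"dz":0.06,"twist":0,"grip":-1},{"dx":-0.03,"dy":0,"dz":0.08,"twist":0,"grip":-1},{"dx":-0.06,"dy":0.01,"dz":0.08,"twist":0,"grip":-1}]'
python3 -m crank '[{"dx":-0.03,"dy":0.01,"dz":0,"twist":0,"grip":-1},{"dx":-0.06,"dy":0.04,"dz":0,"twist":0,"grip":-1},{"dx":-0.09,"dy":0.07,"dz":0,"twist":0,"grip":-1},{"dx":-0.09,"dy":0.1,"dz":0,"twist":0,"grip":-1},{"dx":-0.09,"dy":0.1,"dz":0,"twist":0,"grip":-1}]'
python3 - <<'E'
from h import *
s=arm.get_state();p=s["eef_pos"];r=s["ee_rot"];print(repr(p),repr(r))
w=arm.grab_frame("wrist")[:,:,::-1];a=arm.grab_frame("scene")[:,:,::-1];
w=cv2.resize(w[0:210,330:540],None,fx=2,fy=2,interpolation=2)
a=cv2.resize(a[140:260,235:315],None,fx=4.6,fy=4.6,interpolation=2)
o=np.zeros((600,800,3),np.uint8);o[:w.shape[0],:w.shape[1]]=w;o[:a.shape[0],425:425+a.shape[1]]=a;cv2.imwrite("pics/c6.png",o)
E
```

```text
t: 16.28
eef_pos: [0.6152, -0.1824, 0.2011]
ee_rot: [3.141, -0.003, -0.13]
force: [-8.7, 5.2, 21.7]
width: 0.0006
gripper_force: 11.1
t: 16.7
eef_pos: [0.5568, -0.1734, 0.2807]
ee_rot: [3.14, -0.005, -0.132]
force: [0.0, -0.8, 1.9]
width: 0.0005
gripper_force: 0.0
t: 17.12
eef_pos: [0.4636, -0.0691, 0.2781]
ee_rot: [-3.14, -0.003, -0.129]
force: [0.3, 0.0, 0.1]
width: 0.0007
gripper_force: 0.0
array([ 0.4636485 , -0.06906114,  0.27810808]) array([-3.13963752e+00, -2.56205644e-03, -1.29052921e-01])
```

View pics/c6.png

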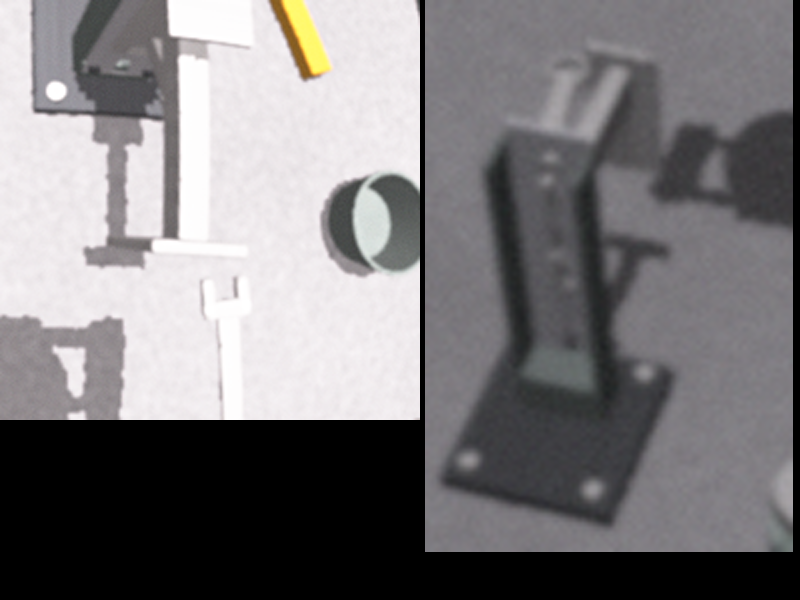

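The picture shows the hanger on the post with its bar straight out (bar at (193,140), end stop at (200,248)). The force dropped at the snap, and the hanger then met a firm stop at 22 N, so I hand the job in.

```bash
python3 -c "
from station import arm
print(arm.job_done())"
```

```text
the job is handed in; nothing more can be done
None
```

I hung the hanger on the upper slots and pressed it down until the catch snapped and it met a firm stop (about 22 N). It looks straight in the last picture; I let go and handed the job in at about 17 s, though I didn't see the result of the judging.

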